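Chock the row of core plugs with the taper wedge

TASK

Three stone core plugs lie on their sides in the metal tray and a fourth is still on the bench: lay it in the tray beside them, slide the chock up by its handle until the row is closed against the end stop, then push the wooden wedge, thin end first, between the chock's sloping back and the tray's end wall until it jams and holds the row firmly gripped. The stone is brittle, so press the wedge home with a firm push only, never by force. Let go of everything, with the wedge left flat in its lane, and leave the other things on the bench as they are.

Things in the scene. Friction and masses are not known exactly. Their poses are not given: they have to be found in the camera images.
- tray: Flat aluminium tray, fixed on the bench. Origin at its underside; the row of plugs runs along its y, each plug along its x. Floor plate 6 mm thick, x -75 to +75 mm, y -129 to +148 mm; lips 16 mm high (above the bench) along x = +-72.5 mm for y > -44 mm. At the -y end stands the end wall, 44 mm high, its inner face at y = -115 mm.
- lane_mouth (a point): Mouth of the wedge lane, on the tray floor: tray x = -75 mm, in the plane of the end wall's inner face (y = -115 mm), axes as the tray's. The lane, between end wall and chock, is open at both x ends; the floor runs on before its mouth, 40 mm to -x and both its sides are lined with slippery white plastic. The wedge enters here, going +x, straight face along the end wall.
- end_stop: Steel angle bar across the +y end of the tray, clamped (it does not move), within some mm of a different place for each batch. Origin on the tray floor in the plane of the face that the row bears on; that face looks to -y and is 120 mm long, 36 mm high.
- chock: Grey block that slides along the tray's y by up to 45 mm, between row and wedge lane. Origin on the tray floor in the plane of its flat front (+y) face, mid-length; axes as the tray's. Drawn back at the start (origin at tray y -76 to -72 mm); row tight at about -51 to -40. Slides with about 1 N, stays put. 124 mm long, top 44 mm above the bench. Its back slopes: at x it lies 30 mm + x/7 behind the front.
- chock_handle (a point): Middle of the bar of the chock's steel bow handle: bar 12 mm thick, 54 mm long along the tray's x, 77 mm above the bench (33 mm above the chock's top), 13 mm behind (to -y of) the chock's front face. Moves with the chock; axes as the tray's. With plugs before it the push needed varies, up to about 10 N, as they roll and catch; when the row is closed it stops dead.
- wedge: Hardwood wedge lying flat, 190 mm long, 36 mm high, about 0.14 kg. Origin at its underside, half-way along; x points to the thin end (x = +95 mm), axes parallel to the tray's when in the lane. Straight face at y = -22.5 mm; sloping face from y = +12.5 mm at the thin end to +33.2 mm at x = -50 mm, taper 1:7 as the chock's back.
- wedge_butt (a point): Where to hold the wedge: centre of its straight butt, 18 mm above its underside, 75.5 mm behind its middle; axes as the wedge's. Butt 32 mm wide across y, 45 mm long, 36 mm high; always outside the lane; its end face can be pushed too. Depth of jamming varies: this point then lies 20 to 75 mm before the lane mouth. It creeps while the row closes up; a steady push of about 20 N jams it, and it stays when let go.
- core_d_center (a point): Stone core plug, a grey cylinder on its side, about 38 mm in diameter (they differ by up to 0.6 mm), 62 mm long, 0.17 kg. This point is its centre; x runs along its length. This is the fourth plug, starting alone on the bench; it can be taken across its two flat ends, so that the fingers stay clear of the row.
- core_a_center (a point): Stone core plug, a grey cylinder on its side, about 38 mm in diameter (they differ by up to 0.6 mm), 60 mm long, 0.17 kg. This point is its centre; x runs along its length. In the tray from the start, next to the end stop.
- core_b_center (a point): Stone core plug, a grey cylinder on its side, about 38 mm in diameter (they differ by up to 0.6 mm), 64 mm long, 0.17 kg. This point is its centre; x runs along its length. In the tray from the start, the middle one.
- core_c_center (a point): Stone core plug, a grey cylinder on its side, about 38 mm in diameter (they differ by up to 0.6 mm), 62 mm long, 0.17 kg. This point is its centre; x runs along its length. In the tray from the start, the one nearest the chock, with room for the fourth plug between it and the chock.
- core_a: Plug a as a body (see its centre).
- core_b: Plug b as a body (see its centre).
- core_c: Plug c as a body (see its centre).
- core_d: Plug d as a body (see its centre).
- monitor: Computer monitor behind the work, fixed: upright panel 506 mm wide (along y) and 310 mm high, its lower edge 80 mm above the bench, its front 50 mm nearer the robot than this origin. Keep hand and wrist off it when crossing.
- tape_roll: Roll of masking tape, 70 mm, 19 mm high, lying on the bench; bystander.
- marker: Felt marker, 126 mm, lying on the bench in front of the tray; bystander.
- notebook: Dark pocket notebook 149x105x14 mm on the bench at the left; bystander. (At the far right, past the tray, stands a microscope whose head reaches out towards the robot, 0.46 m high: draw the arm back from it before swinging across.)
There are look-alikes about, which are no part of the job. Leave any purple or turquoise look-alike of the core_d alone.

How it is judged:
By the outcome, as a careful person would: the job done as asked, in the order asked, and still so for the second after the job is handed in, with the robot touching nothing.
It also fails if it takes over 72 s, if anything falls off the work surface, if the arm or the gripper's body presses on something with over 40 N, if the wrist force passes 120 N, or if a joint passes its speed limit or range.

ROBOT

A 6-joint arm with a two-finger parallel gripper is mounted at the origin on a cart in front of the work surface, level with it; the furniture and walls round the work are solid. World frame = base frame: x ahead of the robot, y to its left, z up, the work surface at z = 0. Lengths are in m, angles in rad, forces in N, time in s.
With the tool pointing down it reaches from about 0.35 to 0.975 m from the base axis. Payload 4.9 kg.
Tool frame: the origin (TCP) lies at the very end of the fingers, on their centre line; the grasp point (between the pads) lies manip.grip_point_offset behind it (manip.grip_point_offset is the distance from the TCP to the grasp point, in m); z points along the fingers, y is the line along which they close (so a half turn about z gives the same grasp; the last joint's range is limited). The gripper opens to 85 mm and grips with 20 to 120 N. Pads are 22 mm wide; open, the fingers measure 114 mm over their backs; the gripper's body (76 mm by 85 mm) begins 54 mm behind the grasp point. The pads swing forward as they close: fully open they stand 13 mm farther back than shut.
Start: joints at [1.158, 0.053, 1.613, -0, 1.476, -0.119], TCP at [0.181, 0.598, 0.231] pointing down, gripper open.
Joint ranges: [-3.01, 3.01], [-1.01, 2.22], [0.06, 2.58], [-1.02, 4.17], [0.09, 2.62], [-3.14, 3.14]. Speed limits (rad/s): [2.57, 2.57, 3.14, 3.14, 3.14, 3.14].

INTERFACE

Orientations are given as a unit quaternion [w, x, y, z].
In Python, from plant import manip gives the robot as it stands.
- The arm moves only by the shell command python3 -m crank 'ROWS' [OPENING]. ROWS is JSON, a list of rows, each an object of numbers: "x", "y", "z": the shift along the tool's x, y, z in cm; "turn": the turn about the tool's z in rad. In form: [{"x": .., "y": .., "z": .., "turn": ..}, ...]. A call has 1 to 5 rows; each row shifts and turns the commanded pose from where the row before left it, along the tool's axes as they then stand; what a row does not reach is not made up. A row lasts 1/10 s, in which the tool goes at most 50 mm and 8.59 degrees, less where a joint would pass 70% of its speed; a pose out of reach is approached as far as the arm can. A call with a gripper value outside its range is refused whole. OPENING is the opening in per cent of the stroke, from 0 (shut) to 100 (fully open), set as the call begins (- or left out, the last holds). The fingers move at their own pace and stop on an object; the grip force is fixed at half the most. Time passes only in rows, so rows that do not move let the fingers close. It gives the time, the measured TCP pose, the force, the opening and the grip force at its end, in the units of the state.
- manip.state(): the state, without advancing time (a new reading comes with each control period).
- manip.grab_frame(name): name is "side" or "top"; returns (picture, depth): 420x560x3 uint8, red, green, blue; 420x560 float32, m along the optical axis (not along the pixel's ray), 0 where there is no reading.
- manip.camera_model(name): a dict with "mtx" (3x3 intrinsics, pixels), "k1" (the pictures are not rectified: a ray, as slopes to the right and down, at radius r is drawn at 1 + k1 r^2 times it, then the intrinsics apply), "world_to_cam" (4x4, takes a point from world to camera coordinates). Camera axes: x right, y down, z forward; pixel columns grow to the right and rows downward; lengths in m; the calibration is good to about 2 mm. A picture is of the moment at which its call begins. camera_model takes no time and is no camera call.
- manip.job_done(): hands the job in; it is judged then, once.
The state is a dict: "time": time; "joint_pos": joint angles; "joint_vel": joint speeds; "joint_efforts": joint torques, N m; "tool_pos": TCP position; "tool_rot": TCP orientation; "contact_force": force on the tool from outside, world axes, zero at the start; "ft_torque": the same for the moment, N m; "gripper_width": opening from 0.0 (shut) to 1.0 (fully open); "grasp_force": force on a finger pad.
Only numpy, scipy, OpenCV 4.12 (cv2) and the standard library are available. Lean on these libraries where they do the work, as an engineer would, in place of code of your own. Each camera call takes 0.05 s, during which the arm holds its last target. There are 200 camera calls.

## Working session

There is one attempt and no reset: what is moved stays moved. The work goes in short steps, Python scripts to look and compute and a shell command to move; the robot and the scene stay as the last step left them, time stands still between calls to the robot, and variables do not carry over. Pictures are saved under pics/ and viewed, at most 10 in all, crops included, and the job is handed in when it is done.

```bash
mkdir -p pics; ls
python3 - <<'E'
from plant import manip
import cv2,numpy as np
s=manip.state();print(s['tool_pos'],s['tool_rot'],s['gripper_width'],s['time'],manip.grip_point_offset)
for n in("top","side"):
    im,d=manip.grab_frame(n);cv2.imwrite(f"pics/{n}0.png",im[:,:,::-1]);np.savez(f"{n}0.npz",im=im,d=d)
    m=manip.camera_model(n);print(n,np.round(m["mtx"],1).tolist(),m["k1"],np.round(m["world_to_cam"],3).tolist())
E
```

```text
pics
[0.18073581 0.59764059 0.23004106] [-2.79685229e-04  1.46380175e-01  9.89227857e-01 -1.00629209e-03] 1.0033363689755879 0.0 0.0187
top [[404.0, 0.0, 283.2], [0.0, 404.0, 211.1], [0.0, 0.0, 1.0]] -0.08980032089820111 [[-0.014, -1.0, 0.01, 0.169], [-0.987, 0.012, -0.16, 0.508], [0.16, -0.012, -0.987, 1.22], [0.0, 0.0, 0.0, 1.0]]
side [[384.8, 0.0, 276.0], [0.0, 384.8, 220.0], [0.0, 0.0, 1.0]] -0.04100374154320902 [[0.95, -0.311, -0.003, -0.448], [-0.222, -0.672, -0.707, 0.3], [0.218, 0.672, -0.707, 1.011], [0.0, 0.0, 0.0, 1.0]]
```

View pics/top0.png

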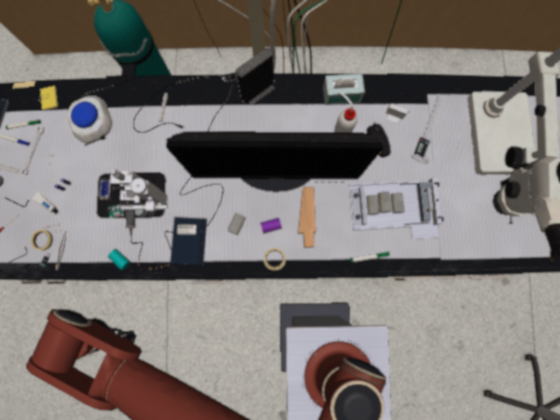

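View pics/side0.png

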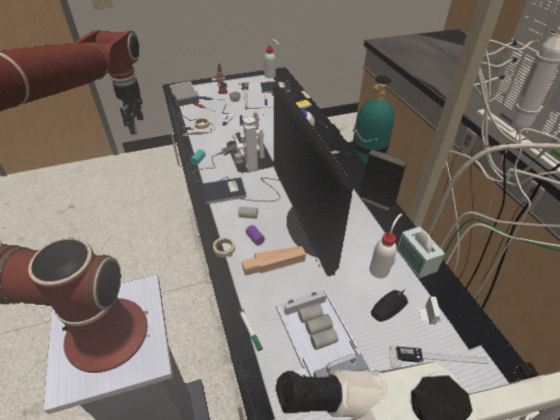

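The top view shows the tray at (397,204), with three plugs inside it. The orange wedge is at (308,215), the tape roll at (274,260) and the marker at (370,257). There are three plug-like things on the bench: grey (237,223), purple (271,225) and turquoise (118,259). The grey one is plug d, since the other two are the excluded look-alike colours. One enlarged crop to confirm.

```bash
cat > h.py <<'E'
import numpy as np,cv2
from plant import manip
def grab(n):
    im,d=manip.grab_frame(n);np.savez(n+'.npz',im=im,d=d);return im,d
def ray(n,px):
    m=manip.camera_model(n);K=m['mtx'];px=np.atleast_2d(px).astype(float)
    u=cv2.undistortPoints(px.reshape(-1,1,2),np.array(K),np.array([m['k1'],0,0,0.])).reshape(-1,2)
    T=np.array(m['world_to_cam']);R=T[:3,:3];c=-R.T@T[:3,3]
    return c,np.c_[u,np.ones(len(u))]@R
def onz(n,px,z):
    c,r=ray(n,px);return c+r*((z-c[2])/r[:,2])[:,None]
def depthpts(n,d):
    v,u=np.nonzero(d>0);c,r=ray(n,np.c_[u,v]);return u,v,c+r*d[v,u][:,None]
def proj(n,P):
    m=manip.camera_model(n);T=np.array(m['world_to_cam']);P=np.atleast_2d(P)@T[:3,:3].T+T[:3,3]
    a=P[:,:2]/P[:,2:];r2=(a**2).sum(1)[:,None];a=a*(1+m['k1']*r2);K=np.array(m['mtx']);return a@K[:2,:2].T+K[:2,2]
E
python3 - <<'E'
from h import *
a=np.load('top0.npz')['im'];b=np.load('side0.npz')['im']
c1=cv2.resize(a[170:270,215:448],(800,343),interpolation=cv2.INTER_CUBIC)
c2=cv2.resize(b[195:375,190:390],(285,257),interpolation=cv2.INTER_CUBIC)
c2=cv2.resize(b[280:370,270:370],(285,257),interpolation=cv2.INTER_CUBIC)
c3=cv2.resize(b[195:285,210:370],(456,257),interpolation=cv2.INTER_CUBIC)
o=np.zeros((600,800,3),np.uint8);o[:343]=c1;o[343:,:285]=c2;o[343:,300:756]=c3
cv2.imwrite('pics/c1.png',o[:,:,::-1])
E
```

```text
(no output)
```

View pics/c1.png

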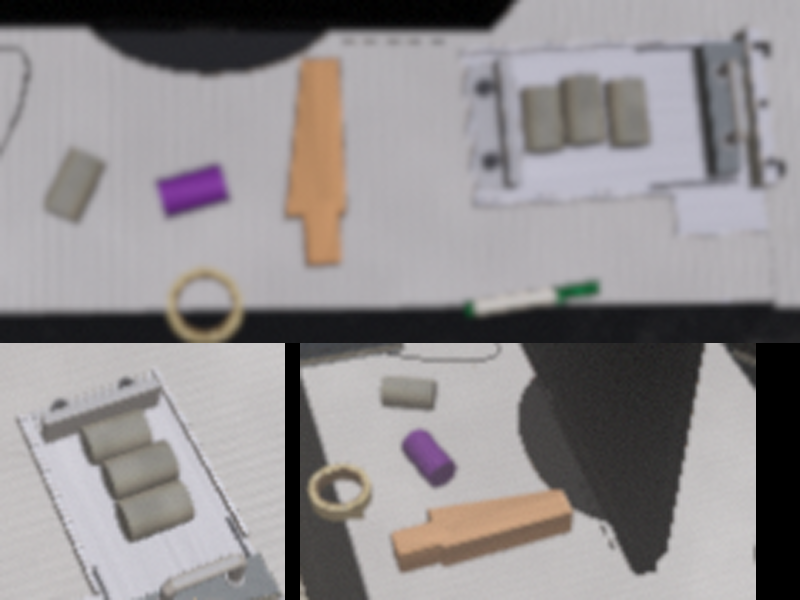

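The crop confirms grey plug d, and it shows the end stop at the left, the chock, handle and end wall at the right, and the lane floor at lower right. The wedge already points its thin end away from the robot. Now I'll measure.

```bash
cat > meas.py <<'E'
from h import *
def hsv(im): return cv2.cvtColor(im,cv2.COLOR_RGB2HSV)
def blob(mask,near):
    n,l,s,c=cv2.connectedComponentsWithStats(mask.astype(np.uint8))
    i=1+np.argmin(np.hypot(*(c[1:]-near).T)+1e4*(s[1:,4]<25));m=(l==i).astype(np.uint8)
    return m
def rect(n,m,z):  # outline cast on plane z -> centre, sizes, long-axis angle (deg) in world
    k=cv2.findContours(m,cv2.RETR_EXTERNAL,cv2.CHAIN_APPROX_NONE)[0][0].reshape(-1,2)
    P=onz(n,k,z)[:,:2]*1000
    (c,(w,h),a)=cv2.minAreaRect(P.astype(np.float32))
    if w<h:w,h,a=h,w,a+90
    return np.round(c,1),round(w,1),round(h,1),round((a+90)%180-90,1),P
E
python3 - <<'E'
from meas import *
f=np.load('top0.npz');im,d=f['im'],f['d']
H=hsv(im);o=blob((H[...,0]>4)&(H[...,0]<20)&(H[...,1]>90),(308,215))
r=rect('top',o,.036);print('wedge',r[:4])
P=r[4];P=P[np.argsort(P[:,0])];
for lo in np.arange(P[0,0],P[-1,0],15):
    q=P[(P[:,0]>=lo)&(P[:,0]<lo+15),1];print(int(lo+7),q.min().round(1),q.max().round(1),end=' | ')
print()
print(H[223,237],H[204,385],H[223,225],H[205,408])
g=(H[...,1]>25)&(H[...,2]<175)&(H[...,2]>70)&(H[...,0]>10)&(H[...,0]<45)
for n,p in(('d',(237,223)),('a',(373,205)),('b',(385,202)),('c',(398,203))):
    m=blob(g,p);print(n,m.sum(),rect('top',m,.025)[:4])
u,v,X=depthpts('top',d);X*=1000
t=(u>345)&(u<445)&(v>175)&(v<240)
z=X[t];print('bench z',np.median(X[(u>200)&(u<220)&(v>230)&(v<245),2]))
for lo,hi in((36,52),(65,90)):
    q=z[(z[:,2]>lo)&(z[:,2]<hi)];print(lo,len(q),np.median(q[:,2]),[np.percentile(q[:,i],(1,50,99)).round(1) for i in(0,1)])
M=(d>0)&0
for vv in range(178,238,3):
    print(vv,[int(round(X[(u==uu)&(v==vv),2][0])) if ((u==uu)&(v==vv)).any() else -1 for uu in range(348,448,2)])
E
```

```text
wedge (array([492.8,  89.1]), 183.6, 46.8, -1.5)
407 70.8 95.9 | 422 73.6 98.6 | 437 70.0 110.5 | 452 66.5 113.5 | 467 66.1 113.2 | 482 65.8 109.8 | 497 68.5 109.5 | 512 68.1 106.0 | 527 67.7 105.7 | 542 67.3 102.3 | 557 70.1 101.9 | 572 69.7 98.4 | 587 69.6 98.1 | 
[ 19  15 134] [ 20  12 132] [138   7 180] [122  17 197]
d 43 (array([469.4, 300. ]), 52.0, 8.5, -26.5)
a 43 (array([ 531., -112.]), 48.7, 6.5, -2.8)
b 97 (array([ 538.7, -146.7]), 58.2, 19.0, 0.4)
c 58 (array([ 536.6, -191.6]), 55.3, 9.8, -3.4)
bench z 0.9719733165444167
36 1180 41.98951338754908 [array([472.2, 536.2, 607.4]), array([-332.7, -203.9,  -83.2])]
65 106 80.175471710338 [array([500.1, 536.1, 574.9]), array([-297.4, -288.6, -282.3])]
178 [102, 105, 106, 104, 106, 106, -3, 0, 1, -3, -4, 1, 2, -3, -4, -4, 1, 3, 3, 6, 2, 1, 3, -1, 2, 1, -1, -1, 1, 4, -6, 1, 0, -1, -1, -1, 2, 0, -4, -4, 2, 6, 40, 41, 43, 0, 2, 3, 6, 4]
181 [1, -1, -2, -2, 4, 1, 1, 3, 0, -5, 4, 7, -2, -2, 2, 3, -2, 2, 0, 1, -6, 4, 0, 2, -2, 18, 13, 17, 12, 16, 3, 5, 0, 4, 10, 5, 8, 7, 7, 0, 8, 28, 40, 42, 44, -1, 1, 1, 0, 5]
184 [1, 16, 15, 15, 14, 
[... 2511 characters left out ...]
9, 3, 7, 12, 32, 44, -2, 2, 4, 4]
226 [1, -2, 6, 6, 6, 2, 4, 7, 9, 1, 9, 6, 6, 6, 3, 6, 3, 17, 14, 15, 16, 15, 14, 16, 20, 13, 11, 16, 12, 8, 6, 0, 4, 5, 7, 8, 6, 6, 9, 2, 2, 4, 8, 6, 8, 2, 0, 8, 3, 3]
229 [2, -3, 3, 14, 16, 17, 11, 20, 15, 18, 15, 14, 11, 3, 1, -1, 1, 1, 1, 2, 1, -2, 5, 1, 0, 0, 0, -2, 2, 3, -2, 2, 6, 5, 6, 6, 9, 6, 7, 6, 2, 3, 4, 4, 5, 3, 4, 3, 4, 0]
232 [0, -3, -2, -3, 1, -6, 2, 1, 1, -1, -1, -1, 0, 2, 2, 1, -3, -6, 4, 8, 0, 3, 4, 5, 2, 2, 5, 1, 7, 2, 0, 1, 8, 4, 5, 7, 0, 7, 7, 9, 8, 4, 4, 7, 5, 4, 4, 1, 1, 5]
235 [0, 0, -5, 1, 3, 4, 2, -2, 1, 3, 3, 0, -1, 3, 1, 0, 4, 0, -1, 5, -2, 3, 2, 1, 3, 4, -1, -5, 1, -1, 1, -5, 6, 5, 7, 2, 9, 3, 6, 3, 5, 7, 7, 6, 6, 2, 3, -1, 8, 0]
```

```bash
cat >> meas.py <<'E'
def fit(X,u,v,box,zlo,zhi):
    t=(u>=box[0])&(u<=box[1])&(v>=box[2])&(v<=box[3])&(X[:,2]>zlo)&(X[:,2]<zhi)
    q=X[t];m=q.mean(0);c,(w,h),a=cv2.minAreaRect(q[:,:2].astype(np.float32))
    e=np.linalg.svd((q-m)[:,:2],full_matrices=False)[2][0]
    if w<h:w,h,a=h,w,a+90
    return len(q),m.round(1),'rect',np.round(c,1),round(w,1),round(h,1),round((a+90)%180-90,1),'pca',np.degrees(np.arctan2(e[1],e[0])).round(1)
E
python3 - <<'E'
from meas import *
f=np.load('top0.npz');u,v,X=depthpts('top',f['d']);X*=1000
for n,b,lo,hi in(('d',(225,250,208,240),15,60),('wedge',(295,320,180,252),24,60),('wallstop',(358,370,183,226),30,60),
 ('handle',(424,434,186,214),65,95),('endwall',(433,445,175,228),30,60),('chock',(416,440,182,222),34,55),
 ('b',(377,391,190,216),20,60),('c',(391,406,190,216),20,60)):
    print(n,*fit(X,u,v,b,lo,hi))
# floor plate edges by z=6 plane: dark outline rows
print(proj('top',[[.7,.2,.08]]))
# wedge edges in color: line fits
H=hsv(f['im']);o=blob((H[...,0]>4)&(H[...,0]<20)&(H[...,1]>60),(308,215))
R=[];L=[]
for r in range(188,234):
    c=np.nonzero(o[r])[0]
    if len(c):R.append((c.max()+.5,r));L.append((c.min()-.5,r))
for n,E in(('right',R),('left',L)):
    P=onz('top',np.array(E),.036)[:,:2]*1000
    k=np.polyfit(P[:,0],P[:,1],1);print(n,'slope deg',np.degrees(np.arctan(k[0])).round(2),'y at x=520',np.polyval(k,520).round(1))
c=np.nonzero(o.any(1))[0];print('wedge x',onz('top',[[308,c.min()-.5],[308,c.max()+.5]],.036)*1000,o.sum())
# floor panel corners side: marker
E
```

```text
d 239 [473.2 308.2  32.4] rect [474.1 309. ] 62.7 37.1 -27.0 pca 153.6
wedge 819 [491.9  85.2  35. ] rect [493.8  85.3] 192.0 52.5 -5.3 pca 179.0
wallstop 245 [527.  -93.9  38.9] rect [526.9 -94.7] 119.2 37.3 -4.5 pca -178.9
handle 105 [ 535.4 -289.    79.5] rect [ 537.3 -290.2] 75.6 13.4 2.1 pca -176.6
endwall 237 [ 538.1 -325.3   42. ] rect [ 540.6 -325.6] 149.5 16.9 1.0 pca -178.8
chock 515 [ 540.9 -302.7   42.7] rect [ 534.3 -303.9] 131.7 60.5 1.0 pca -176.4
b 284 [ 535.2 -156.    37.3] rect [ 534.4 -159.1] 70.6 50.0 -3.7 pca 173.6
c 250 [ 532.8 -199.6   38.3] rect [ 534.2 -201.4] 62.0 42.7 1.1 pca -176.6
[[270.13527131 148.93501292]]
right slope deg 0.78 y at x=520 64.2
left slope deg -6.47 y at x=520 108.2
wedge x [[589.13438326  82.12308955  36.        ]
 [399.4940858   86.65665616  36.        ]] 799
```

```bash
cat > to.py <<'E'
# python3 to.py X Y Z(mm TCP) YANGLE(deg of tool y): prints needed tool-frame shift (cm) and turn (rad), turn to be done LAST
import sys,numpy as np
from scipy.spatial.transform import Rotation as Ro
from plant import manip
s=manip.state();w,x,y,z=s['tool_rot'];R=Ro.from_quat([x,y,z,w]).as_matrix()
a=np.degrees(np.arctan2(R[1,1],R[0,1]));t=[float(i) for i in sys.argv[1:5]]
dl=R.T@(np.array(t[:3])/1000-s['tool_pos'])*100
da=(t[3]-a+180)%360-180
print('t',round(s['time'],2),'pos',(s['tool_pos']*1000).round(1),'ang',a.round(2),'tilt',R[2,2].round(4),'F',np.round(s['contact_force'],1),'grip',np.round(s['gripper_width'],3),np.round(s['grasp_force'],1))
print('shift cm',dl.round(2),'turn',-np.radians(da).round(3),'q',np.round(s['joint_pos'],2))
E
python3 - <<'E'
from h import *
f=np.load('top0.npz');u,v,X=depthpts('top',f['d'])
for b in((190,230,170,179),(300,330,170,179),(350,375,170,179)):
    t=(u>=b[0])&(u<=b[1])&(v>=b[2])&(v<=b[3])&(X[:,2]>.07);print((np.percentile(X[t],(2,50),axis=0)*1000).round(0))
E
python3 -m crank '[{"turn":0.146},{"turn":0.146},{"turn":0.146},{"turn":0.146},{"turn":0.146}]' 100
python3 -m crank '[{"turn":0.146},{"turn":0.146},{"turn":0.146},{"turn":0.146},{"turn":0.146}]'
python3 -m crank '[{"turn":0.146},{"turn":0.146}]'
python3 to.py 473.5 308.5 100 -27
```

```text
[[605. 318.  89.]
 [610. 376. 126.]]
[[599.  23.  87.]
 [604.  68. 127.]]
[[598. -66.  92.]
 [599. -49. 150.]]
t 0.1 pos [180.8 597.7 230.2] ang 73.16 tilt -1.0 F [-0.2  0.5  0.4] grip 1.001 0.0
shift cm [-36.4  -19.18  13.05] turn 1.748 q [ 1.16  0.05  1.61 -0.    1.48 -0.12]schema error: expected keys x, y, z, turn
schema error: expected keys x, y, z, turn
schema error: expected keys x, y, z, turn
```

```bash
python3 -m crank '[{"x":0,"y":0,"z":0,"turn":0.146},{"x":0,"y":0,"z":0,"turn":0.146},{"x":0,"y":0,"z":0,"turn":0.146},{"x":0,"y":0,"z":0,"turn":0.146},{"x":0,"y":0,"z":0,"turn":0.146}]' 100
python3 -m crank '[{"x":0,"y":0,"z":0,"turn":0.146},{"x":0,"y":0,"z":0,"turn":0.146},{"x":0,"y":0,"z":0,"turn":0.146},{"x":0,"y":0,"z":0,"turn":0.146},{"x":0,"y":0,"z":0,"turn":0.146}]'
python3 -m crank '[{"x":0,"y":0,"z":0,"turn":0.146},{"x":0,"y":0,"z":0,"turn":0.146}]'
python3 to.py 473.5 308.5 100 -27
```

```text
time: 0.6
tool_pos: [0.1808, 0.5979, 0.2306]
tool_rot: [0.0, 0.492, 0.87, -0.001]
contact_force: [-1.4, 0.2, -0.6]
gripper_width: 0.999
grasp_force: 0.0
time: 1.1
tool_pos: [0.1808, 0.5979, 0.2305]
tool_rot: [0.0, 0.771, 0.637, -0.001]
contact_force: [0.4, 0.2, -0.4]
gripper_width: 0.997
grasp_force: 0.0
time: 1.3
tool_pos: [0.1808, 0.5979, 0.2305]
tool_rot: [0.0, 0.855, 0.518, -0.001]
contact_force: [0.3, -0.1, 0.4]
gripper_width: 1.002
grasp_force: 0.0
t 1.3 pos [180.8 597.9 230.5] ang -27.56 tilt -1.0 F [ 0.3 -0.1  0.4] grip 1.002 0.0
shift cm [-12.09  39.33  13.07] turn -0.01 q [ 1.16  0.05  1.61 -0.    1.48  1.64]
```

```bash
python3 -m crank '[{"x":-1.21,"y":3.93,"z":1.3,"turn":0},{"x":-1.21,"y":3.93,"z":1.3,"turn":0},{"x":-1.21,"y":3.93,"z":1.3,"turn":0},{"x":-1.21,"y":3.93,"z":1.3,"turn":0},{"x":-1.21,"y":3.93,"z":1.3,"turn":0}]' >/dev/null
python3 -m crank '[{"x":-1.21,"y":3.93,"z":1.3,"turn":0},{"x":-1.21,"y":3.93,"z":1.3,"turn":0},{"x":-1.21,"y":3.93,"z":1.3,"turn":0},{"x":-1.21,"y":3.93,"z":1.3,"turn":0},{"x":-1.21,"y":3.93,"z":1.3,"turn":0}]' >/dev/null
python3 -m crank '[{"x":0,"y":0,"z":0,"turn":0}]' >/dev/null
python3 to.py 473.5 308.5 4 -27
python3 - <<'E'
from h import *
a,_=grab('top');b,_=grab('side')
o=np.zeros((400,800,3),np.uint8)
o[:,:400]=cv2.resize(a[185:265,200:280],(400,400),interpolation=cv2.INTER_CUBIC)
o[:,400:]=cv2.resize(b[150:230,205:285],(400,400),interpolation=cv2.INTER_CUBIC)
cv2.imwrite('pics/c2.png',o[:,:,::-1])
E
```

```text
t 2.4 pos [476.4 307.1  98.8] ang -27.51 tilt -1.0 F [-0.5  0.3 -0.1] grip 1.0 0.0
shift cm [ 0.03 -0.31  9.48] turn -0.009 q [ 0.44  0.04  1.86 -0.    1.25  0.92]
```

View pics/c2.png

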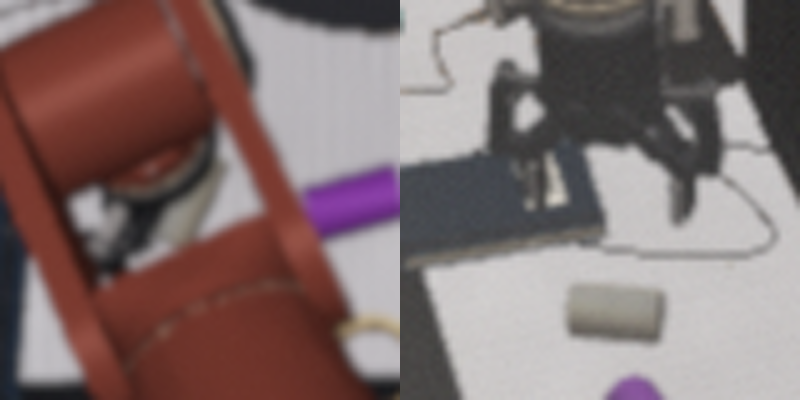

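The side crop shows the open fingers over grey plug d (crop pixel 615,312), with the purple one well clear. Descending to grip.

```bash
python3 -m crank '[{"x":0,"y":-0.3,"z":2.5,"turn":0},{"x":0,"y":0,"z":2.5,"turn":0},{"x":0,"y":0,"z":2.5,"turn":0},{"x":0,"y":0,"z":1.5,"turn":0},{"x":0,"y":0,"z":0.5,"turn":0}]'
python3 -m crank '[{"x":0,"y":0,"z":0,"turn":0},{"x":0,"y":0,"z":0,"turn":0},{"x":0,"y":0,"z":0,"turn":0},{"x":0,"y":0,"z":0,"turn":0},{"x":0,"y":0,"z":0,"turn":0}]' 50
python3 to.py 473.5 308.5 4 -27
```

```text
time: 3.0
tool_pos: [0.4706, 0.3126, 0.0047]
tool_rot: [-0.0, 0.853, 0.522, -0.001]
contact_force: [0.4, -0.5, -0.7]
gripper_width: 1.0
grasp_force: 0.0
time: 3.5
tool_pos: [0.4738, 0.3131, 0.0081]
tool_rot: [-0.0, 0.854, 0.521, 0.002]
contact_force: [-1.7, 0.8, 7.3]
gripper_width: 0.715
grasp_force: 66.5
t 3.5 pos [473.8 313.1   8.1] ang -27.22 tilt -1.0 F [-1.7  0.8  7.3] grip 0.715 66.5
shift cm [-0.42  0.18  0.41] turn -0.004 q [0.45 0.16 1.9  0.   1.08 0.93]
```

```bash
python3 -m crank '[{"x":0,"y":0,"z":-1,"turn":0},{"x":0,"y":0,"z":-3,"turn":0},{"x":0,"y":0,"z":-3,"turn":0},{"x":0,"y":0,"z":-3,"turn":0},{"x":0,"y":0,"z":-3,"turn":0}]'
python3 -m crank '[{"x":0,"y":0,"z":0,"turn":0}]'
python3 to.py 473.5 308.5 134 -27
python3 - <<'E'
from meas import *
b,d=grab('side')
p=proj('side',[[.474,.309,.16]])[0].astype(int);print(p)
cv2.imwrite('pics/c3.png',cv2.resize(b[p[1]-50:p[1]+50,p[0]-50:p[0]+50],(500,500),interpolation=cv2.INTER_CUBIC)[:,:,::-1])
E
```

```text
time: 4.0
tool_pos: [0.4716, 0.3117, 0.1369]
tool_rot: [0.0, 0.854, 0.521, -0.001]
contact_force: [-0.2, -0.1, -2.6]
gripper_width: 0.71
grasp_force: 65.6
time: 4.1
tool_pos: [0.475, 0.3134, 0.1416]
tool_rot: [0.0, 0.854, 0.521, 0.004]
contact_force: [1.1, 1.4, -1.5]
gripper_width: 0.714
grasp_force: 65.9
t 4.1 pos [475.  313.4 141.6] ang -27.22 tilt -1.0 F [ 1.1  1.4 -1.5] grip 0.714 65.9
shift cm [-0.51  0.09  0.75] turn -0.004 q [ 0.45 -0.01  1.83 -0.    1.31  0.93]
[246 180]
```

View pics/c3.png

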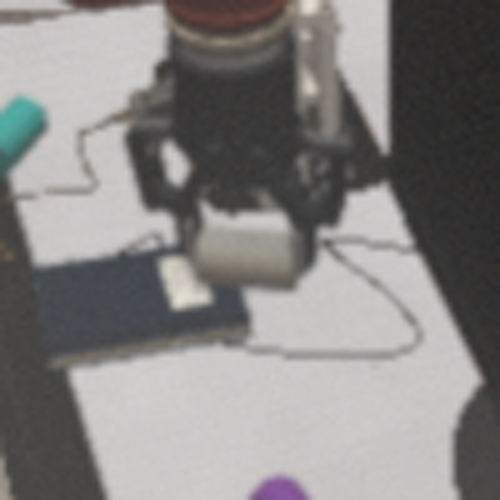

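The side crop shows plug d held across its ends (crop pixel 250,245). Next, where does it sit relative to the TCP?

```bash
python3 -m crank '[{"x":0,"y":0,"z":0,"turn":0},{"x":0,"y":0,"z":0,"turn":0}]' >/dev/null
python3 to.py 473.5 308.5 134 -27
python3 - <<'E'
from meas import *
b,d=grab('side')
H=hsv(b);u,v,X=depthpts('side',d);X*=1000
# crop (250,245)/5 + origin
cu,cv_=246-50+49,180-50+49
g=(b.max(2)>105)
t=(abs(u-cu)<14)&(abs(v-cv_)<10)&g[v,u]&(X[:,2]>90)
q=X[t];print(len(q),q.mean(0).round(1),[np.percentile(q[:,i],(3,50,97)).round(1) for i in range(3)])
R=np.radians(-27.2);e=np.array([np.cos(R),np.sin(R)]);n=np.array([-e[1],e[0]])
s=q[:,:2]@e;w=q[:,:2]@n
print('along',np.percentile(s,(2,98)),'across',np.percentile(w,(2,98)), 'expected tcp',np.array([474,312])@e,np.array([474,312])@n)
A=np.c_[w,q[:,2]];k=np.linalg.lstsq(np.c_[2*A,np.ones(len(A))],(A**2).sum(1),rcond=None)[0];print('circle centre(across,z)',k[:2],'r',np.sqrt(k[2]+k[:2]@k[:2]))
for lo in np.arange(s.min(),s.max(),12):
    m=(s>=lo)&(s<lo+12);print(int(lo),np.percentile(q[m,2],95).round(1),np.percentile(q[m,2],5).round(1))
E
```

```text
t 4.35 pos [470.9 311.4 133.6] ang -27.22 tilt -1.0 F [ 0.  -0.8 -2.2] grip 0.715 65.8
shift cm [-0.14  0.36 -0.04] turn -0.004 q [ 0.45 -0.01  1.84 -0.    1.31  0.93]
215 [463.2 301.4 160.1] [array([432.9, 462.5, 491.9]), array([283.4, 301.8, 325.2]), array([144.8, 159.5, 201.9])]
along [240.46318154 309.29746177] across [468.64254039 498.26622821] expected tcp 278.96880769776243 494.16232589270584
circle centre(across,z) [472.77619439 173.93702184] r 21.31439223555207
235 175.9 143.2
247 205.0 146.1
259 163.8 148.5
271 163.6 148.7
283 170.2 150.8
295 199.2 147.3
307 153.3 139.8
319 182.1 182.1
```

```bash
python3 -m crank '[{"x":0,"y":0,"z":0,"turn":-0.125},{"x":0,"y":0,"z":0,"turn":-0.125},{"x":0,"y":0,"z":0,"turn":-0.125},{"x":0,"y":0,"z":0,"turn":-0.125}]' >/dev/null
python3 -m crank '[{"x":-3,"y":0,"z":0,"turn":0},{"x":-4.5,"y":0,"z":0,"turn":0},{"x":-4.5,"y":0,"z":0,"turn":0},{"x":-4.5,"y":0,"z":0,"turn":0},{"x":-4.5,"y":0,"z":0,"turn":0}]' >/dev/null
python3 -m crank '[{"x":-4.5,"y":0,"z":0,"turn":0},{"x":-4.5,"y":0,"z":0,"turn":0},{"x":-4.5,"y":0,"z":0,"turn":0},{"x":-4.5,"y":0,"z":0,"turn":0},{"x":-4.5,"y":0,"z":0,"turn":0}]' >/dev/null
python3 -m crank '[{"x":-4.5,"y":0,"z":0,"turn":0},{"x":-4,"y":0,"z":0,"turn":0},{"x":-2,"y":0,"z":0,"turn":0},{"x":0,"y":0,"z":0,"turn":0}]' >/dev/null
python3 to.py 535 -240 134 1.5
```

```text
t 6.2 pos [ 485.1 -229.8  135. ] ang 1.22 tilt -1.0 F [-0.6  0.1 -2.4] grip 0.714 65.7
shift cm [-1.13  4.96  0.09] turn -0.005 q [-0.58 -0.08  1.91 -0.    1.31 -0.6 ]
```

```bash
python3 -m crank '[{"x":-0.4,"y":2,"z":1,"turn":0},{"x":-0.6,"y":2,"z":1.5,"turn":0},{"x":-0.1,"y":1,"z":1.5,"turn":0},{"x":0,"y":0,"z":0,"turn":0},{"x":0,"y":0,"z":0,"turn":0}]' >/dev/null
python3 -m crank '[{"x":0,"y":0,"z":0,"turn":0},{"x":0,"y":0,"z":0,"turn":0}]' >/dev/null
python3 to.py 535 -240 12 1.5
python3 - <<'E'
from h import *
a,d=grab('side')
p=proj('side',[[.535,-.22,.07]])[0].astype(int);print(p)
cv2.imwrite('pics/c4.png',cv2.resize(a[p[1]-60:p[1]+60,p[0]-70:p[0]+70],(700,600),interpolation=cv2.INTER_CUBIC)[:,:,::-1])
E
```

```text
t 6.9 pos [ 536.3 -237.3   97.2] ang 1.44 tilt -1.0 F [-0.9  0.  -2.2] grip 0.718 65.9
shift cm [-0.26 -0.14  8.52] turn -0.001 q [-0.54  0.08  1.82 -0.    1.24 -0.57]
[328 335]
```

View pics/c4.png

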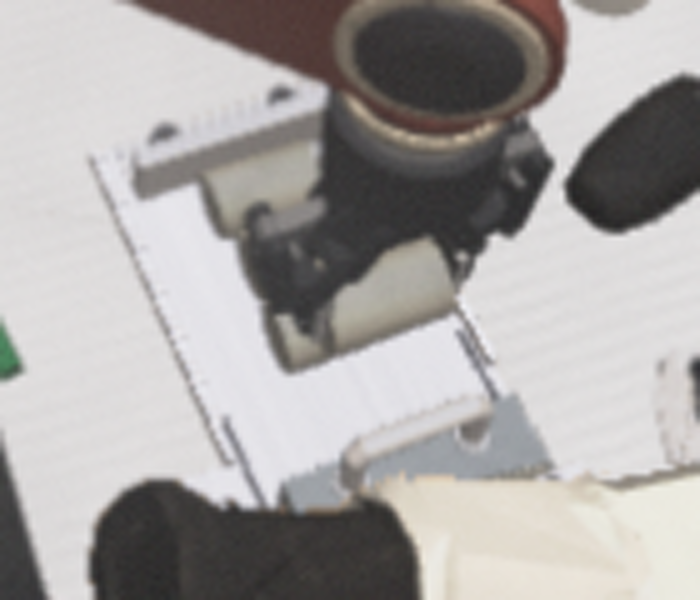

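The crop shows plug d held level over the gap, parallel to the tray x, with plugs a–c at upper left and the chock and handle at (420,440). A quick fit of the held plug's y and z follows.

```bash
cat > cyl.py <<'E'
from meas import *
from scipy.optimize import least_squares
d=np.load('side.npz')['d'];u,v,X=depthpts('side',d);X*=1000
x0,y0=328-70,335-60
t=(u>x0+68)&(u<x0+89)&(v>y0+50)&(v<y0+70)&(X[:,2]>60)
q=X[t]
r=least_squares(lambda p:np.hypot(q[:,1]-p[0],q[:,2]-p[1])-19,[-240,110],loss='soft_l1',f_scale=3)
print(len(q),r.x,np.abs(r.fun).mean())
E
python3 cyl.py; python3 to.py 535 -240 12 1.5
```

```text
325 [-237.66781984  109.09105299] 5.680068764615269
t 6.95 pos [ 536.3 -237.4   97.2] ang 1.43 tilt -1.0 F [ 0.2  0.2 -1.6] grip 0.71 65.9
shift cm [-0.25 -0.15  8.52] turn -0.001 q [-0.54  0.08  1.82  0.    1.24 -0.57]
```

```bash
python3 -m crank '[{"x":-0.4,"y":-0.1,"z":2,"turn":0},{"x":0,"y":0,"z":2.5,"turn":0},{"x":0,"y":0,"z":2,"turn":0},{"x":0,"y":0,"z":1.2,"turn":0},{"x":0,"y":0,"z":0,"turn":0}]'
python3 -m crank '[{"x":0,"y":0,"z":0.3,"turn":0},{"x":0,"y":0,"z":0,"turn":0},{"x":0,"y":0,"z":0,"turn":0}]'
```

```text
time: 7.45
tool_pos: [0.534, -0.2406, 0.0176]
tool_rot: [-0.002, 0.698, 0.716, -0.0]
contact_force: [0.7, 0.4, -2.4]
gripper_width: 0.713
grasp_force: 66.0
time: 7.75
tool_pos: [0.5361, -0.2418, 0.0175]
tool_rot: [0.001, 0.698, 0.716, 0.0]
contact_force: [0.1, 0.2, -1.9]
gripper_width: 0.716
grasp_force: 66.0
```

```bash
python3 -m crank '[{"x":0,"y":0,"z":0.2,"turn":0},{"x":0,"y":0,"z":0.2,"turn":0},{"x":0,"y":0,"z":0,"turn":0},{"x":0,"y":0,"z":0,"turn":0}]'
python3 -m crank '[{"x":0,"y":0,"z":0.15,"turn":0},{"x":0,"y":0,"z":0,"turn":0},{"x":0,"y":0,"z":0,"turn":0}]'
```

```text
time: 8.15
tool_pos: [0.536, -0.2418, 0.0141]
tool_rot: [0.0, 0.698, 0.716, 0.0]
contact_force: [-3.0, 1.7, 5.8]
gripper_width: 0.714
grasp_force: 67.0
time: 8.45
tool_pos: [0.536, -0.2419, 0.0141]
tool_rot: [0.0, 0.698, 0.716, -0.0]
contact_force: [-7.4, 3.7, 14.3]
gripper_width: 0.719
grasp_force: 68.0
```

Contact with the floor. Releasing, rising, and looking.

```bash
python3 -m crank '[{"x":0,"y":0,"z":-0.15,"turn":0},{"x":0,"y":0,"z":0,"turn":0},{"x":0,"y":0,"z":0,"turn":0}]' 100
python3 -m crank '[{"x":0,"y":0,"z":-2,"turn":0},{"x":0,"y":0,"z":-4,"turn":0},{"x":0,"y":0,"z":-4,"turn":0},{"x":0,"y":0,"z":-4,"turn":0},{"x":0,"y":0,"z":-1,"turn":0}]' >/dev/null
python3 -m crank '[{"x":0,"y":-4,"z":0,"turn":-0.145},{"x":0,"y":-4,"z":0,"turn":-0.145},{"x":0,"y":-3,"z":0,"turn":-0.145},{"x":0,"y":0,"z":0,"turn":-0.145},{"x":0,"y":0,"z":0,"turn":-0.145}]' >/dev/null
python3 -m crank '[{"x":0,"y":0,"z":0,"turn":-0.145},{"x":0,"y":0,"z":0,"turn":-0.145},{"x":0,"y":0,"z":0,"turn":-0.145},{"x":0,"y":0,"z":0,"turn":-0.145},{"x":0,"y":0,"z":0,"turn":-0.145}]' 35 >/dev/null
python3 -m crank '[{"x":0,"y":0,"z":0,"turn":-0.121},{"x":0,"y":0,"z":0,"turn":0}]'
python3 to.py 536 -289 150 91.5
python3 - <<'E'
from meas import *
a,d=grab('side');grab('top')
cv2.imwrite('pics/c5.png',cv2.resize(a[275:395,258:398],(700,600),interpolation=cv2.INTER_CUBIC)[:,:,::-1])
E
```

```text
time: 8.75
tool_pos: [0.5355, -0.2414, 0.0124]
tool_rot: [0.0, 0.698, 0.716, 0.0]
contact_force: [-0.1, 0.2, 0.1]
gripper_width: 0.999
grasp_force: 0.0
time: 10.45
tool_pos: [0.427, -0.2581, 0.1612]
tool_rot: [-0.001, -0.012, 1.0, 0.001]
contact_force: [-0.6, -0.7, 0.0]
gripper_width: 0.348
grasp_force: 0.0
t 10.45 pos [ 427.  -258.1  161.2] ang 91.42 tilt -1.0 F [-0.6 -0.7  0. ] grip 0.348 0.0
shift cm [-10.82  -3.36   1.1 ] turn -0.001 q [-0.69 -0.2   1.97  0.    1.37 -2.29]
```

View pics/c5.png

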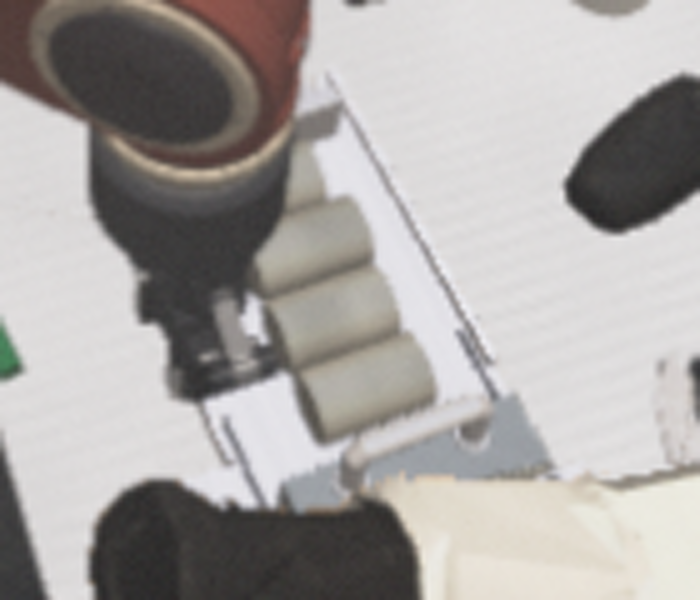

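Plug d lies in the tray between c and the chock, parallel to the row. On to the handle.

```bash
python3 -m crank '[{"x":-3.6,"y":-1.1,"z":0.4,"turn":0},{"x":-3.6,"y":-1.1,"z":0.4,"turn":0},{"x":-3.6,"y":-1.1,"z":0.4,"turn":0},{"x":0,"y":0,"z":0,"turn":0},{"x":0,"y":0,"z":0,"turn":0}]' >/dev/null
python3 -m crank '[{"x":0,"y":0,"z":0,"turn":0},{"x":0,"y":0,"z":0,"turn":0}]' >/dev/null
python3 to.py 536 -289 58 91.5
python3 - <<'E'
from meas import *
a,d=grab('top');u,v,X=depthpts('top',np.load('top0.npz')['d']);X*=1000
# rectify-check handle per x slice from first frame
t=(u>=424)&(u<=434)&(v>=190)&(v<=212)&(X[:,2]>70);q=X[t];k=np.polyfit(q[:,0],q[:,1],1);print('handle y@536',np.polyval(k,536),'slope',np.degrees(k[0]))
E
```

```text
t 11.25 pos [ 535.4 -288.5  150.8] ang 91.39 tilt -1.0 F [-0.4 -0.2  0.5] grip 0.352 0.0
shift cm [-0.05 -0.04  9.28] turn -0.002 q [-0.62  0.07  1.73 -0.    1.34 -2.21]
handle y@536 -289.0309529909824 slope 3.785683152395259
```

```bash
python3 -m crank '[{"x":0,"y":0,"z":2.5,"turn":0},{"x":0,"y":0,"z":2.5,"turn":0},{"x":0,"y":0,"z":2.5,"turn":0},{"x":0,"y":0,"z":1.7,"turn":0},{"x":0,"y":0,"z":0,"turn":0}]'
python3 -m crank '[{"x":0,"y":0,"z":0,"turn":0},{"x":0,"y":0,"z":0,"turn":0},{"x":0,"y":0,"z":0,"turn":0}]' 0
```

```text
time: 11.8
tool_pos: [0.534, -0.2874, 0.0555]
tool_rot: [-0.002, -0.012, 1.0, 0.002]
contact_force: [0.6, 0.4, -0.0]
gripper_width: 0.351
grasp_force: 0.0
time: 12.1
tool_pos: [0.5367, -0.2893, 0.0597]
tool_rot: [0.001, -0.013, 1.0, -0.001]
contact_force: [-1.0, -0.6, -0.4]
gripper_width: 0.113
grasp_force: 58.5
```

```bash
python3 -m crank '[{"x":0,"y":0.4,"z":0,"turn":0},{"x":0,"y":0.4,"z":0,"turn":0},{"x":0,"y":0.4,"z":0,"turn":0},{"x":0,"y":0.4,"z":0,"turn":0},{"x":0,"y":0,"z":0,"turn":0}]'
python3 -m crank '[{"x":0,"y":0.3,"z":0,"turn":0},{"x":0,"y":0.3,"z":0,"turn":0},{"x":0,"y":0,"z":0,"turn":0}]'
```

```text
time: 12.6
tool_pos: [0.5359, -0.2724, 0.0596]
tool_rot: [-0.0, -0.013, 1.0, -0.0]
contact_force: [-4.7, -0.2, 6.1]
gripper_width: 0.113
grasp_force: 59.5
time: 12.9
tool_pos: [0.5357, -0.267, 0.0596]
tool_rot: [-0.0, -0.013, 1.0, -0.001]
contact_force: [-4.2, -0.5, 6.0]
gripper_width: 0.113
grasp_force: 59.4
```

```bash
python3 -m crank '[{"x":0,"y":0.2,"z":0,"turn":0},{"x":0,"y":0.1,"z":0,"turn":0},{"x":0,"y":0,"z":0,"turn":0}]'
```

```text
time: 13.2
tool_pos: [0.5356, -0.2647, 0.0596]
tool_rot: [-0.0, -0.013, 1.0, -0.001]
contact_force: [-5.0, -3.0, 5.6]
gripper_width: 0.113
grasp_force: 59.4
```

```bash
for i in 1 2 3 4; do python3 -m crank '[{"x":0,"y":0.1,"z":0,"turn":0},{"x":0,"y":0.1,"z":0,"turn":0},{"x":0,"y":0,"z":0,"turn":0}]' | grep -E "pos|contact"; done
```

```text
tool_pos: [0.5354, -0.2622, 0.0596]
contact_force: [-5.4, -2.6, 5.7]
tool_pos: [0.5354, -0.2602, 0.0597]
contact_force: [-5.8, -2.3, 5.6]
tool_pos: [0.5353, -0.2596, 0.0597]
contact_force: [-5.5, -6.7, 4.8]
tool_pos: [0.5353, -0.2595, 0.0597]
contact_force: [-5.2, -11.8, 2.7]
```

```bash
python3 -m crank '[{"x":0,"y":0.15,"z":0,"turn":0},{"x":0,"y":0,"z":0,"turn":0}]' | grep -E "pos|contact"
python3 -m crank '[{"x":0,"y":0.15,"z":0,"turn":0},{"x":0,"y":0,"z":0,"turn":0},{"x":0,"y":0,"z":0,"turn":0}]' | grep -E "pos|contact"
```

```text
tool_pos: [0.5353, -0.2594, 0.0597]
contact_force: [-4.8, -16.8, -1.1]
tool_pos: [0.5353, -0.2592, 0.0597]
contact_force: [-4.2, -21.6, -2.1]
```

Closed dead at 22 N. Relieve the push, release and go to the wedge.

```bash
python3 -m crank '[{"x":0,"y":-0.3,"z":0,"turn":0},{"x":0,"y":-0.2,"z":0,"turn":0},{"x":0,"y":0,"z":0,"turn":0}]' | grep -E "pos|contact"
python3 -m crank '[{"x":0,"y":0,"z":0,"turn":0},{"x":0,"y":0,"z":0,"turn":0},{"x":0,"y":0,"z":0,"turn":0}]' 38 | grep -E "pos|contact|width"
python3 -m crank '[{"x":0,"y":0,"z":-2,"turn":0},{"x":0,"y":0,"z":-4,"turn":0},{"x":0,"y":0,"z":-3,"turn":0},{"x":1.5,"y":0,"z":0,"turn":0},{"x":4,"y":1,"z":0,"turn":0}]' 60 >/dev/null
python3 -m crank '[{"x":4,"y":2.5,"z":0,"turn":0},{"x":2,"y":4.5,"z":0,"turn":0},{"x":0,"y":4.5,"z":0,"turn":0},{"x":0,"y":4.5,"z":0,"turn":0},{"x":0,"y":4.5,"z":0,"turn":0}]' >/dev/null
python3 -m crank '[{"x":0,"y":4.5,"z":0,"turn":0},{"x":0,"y":4.5,"z":0,"turn":0},{"x":0,"y":2.5,"z":0,"turn":0},{"x":0,"y":0,"z":0,"turn":0},{"x":0,"y":0,"z":0,"turn":0}]' 
python3 to.py 418.5 84.4 80 91.2
python3 - <<'E'
from meas import *
a,d=grab('top');u,v,X=depthpts('top',d);X*=1000
for n,b,lo,hi in(('handle',(410,430,186,214),65,95),('endwall',(433,445,175,228),30,60),('chock',(408,432,182,222),34,55)): print(n,*fit(X,u,v,b,lo,hi))
cv2.imwrite('pics/c6.png',cv2.resize(a[170:250,335:455],(780,520),interpolation=cv2.INTER_CUBIC)[:,:,::-1])
E
```

```text
tool_pos: [0.5353, -0.2596, 0.0596]
contact_force: [-5.2, -6.1, 5.1]
tool_pos: [0.5356, -0.257, 0.0581]
contact_force: [0.5, -0.1, -0.5]
gripper_width: 0.383
time: 17.0
tool_pos: [0.4119, 0.0698, 0.1482]
tool_rot: [-0.0, -0.013, 1.0, -0.0]
contact_force: [0.2, 0.3, 0.3]
gripper_width: 0.599
grasp_force: 0.0
t 17.0 pos [411.9  69.8 148.2] ang 91.55 tilt -1.0 F [0.2 0.3 0.3] grip 0.599 0.0
shift cm [-0.7   1.44  6.82] turn 0.006 q [-0.01 -0.42  2.16 -0.    1.4  -1.61]
handle 104 [ 534.8 -258.1   79.3] rect [ 535.5 -259.2] 75.0 13.0 1.5 pca -177.5
endwall 238 [ 538.5 -325.3   41.8] rect [ 541.3 -326. ] 149.8 16.8 0.4 pca -178.9
chock 361 [ 539.7 -254.7   42.8] rect [ 538.9 -272.9] 129.4 81.3 -5.6 pca 175.0
```

View pics/c6.png

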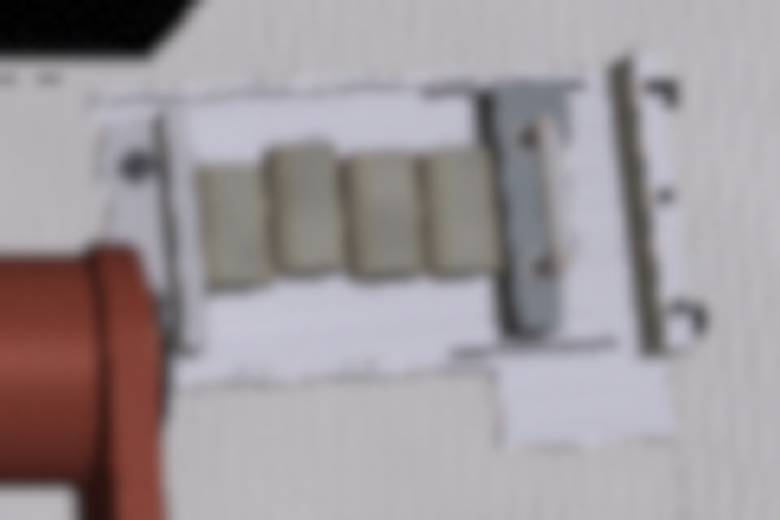

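The view shows four plugs in contact from the end stop (180,235) to the chock (490,215). The lane is clear at (595,210) and its floor apron is at (585,400). Now I'll grip the wedge butt.

```bash
python3 -m crank '[{"x":-0.3,"y":0.7,"z":3,"turn":0.006},{"x":-0.4,"y":0.7,"z":3,"turn":0},{"x":0,"y":0,"z":0.8,"turn":0},{"x":0,"y":0,"z":0,"turn":0},{"x":0,"y":0,"z":0,"turn":0}]' >/dev/null
python3 -m crank '[{"x":0,"y":0,"z":2.5,"turn":0},{"x":0,"y":0,"z":2.5,"turn":0},{"x":0,"y":0,"z":1.5,"turn":0},{"x":0,"y":0,"z":0.9,"turn":0},{"x":0,"y":0,"z":0,"turn":0}]'
python3 -m crank '[{"x":0,"y":0,"z":0,"turn":0},{"x":0,"y":0,"z":0,"turn":0},{"x":0,"y":0,"z":0,"turn":0},{"x":0,"y":0,"z":0,"turn":0}]' 10
python3 to.py 418.5 84.4 4 91.2
```

```text
time: 18.05
tool_pos: [0.4189, 0.0831, 0.0064]
tool_rot: [-0.0, -0.009, 1.0, -0.0]
contact_force: [-0.6, -0.1, -0.7]
gripper_width: 0.6
grasp_force: 0.0
time: 18.45
tool_pos: [0.4204, 0.0834, 0.008]
tool_rot: [0.002, -0.01, 1.0, -0.0]
contact_force: [-0.4, 0.3, 5.1]
gripper_width: 0.367
grasp_force: 60.5
t 18.45 pos [420.4  83.4   8. ] ang 91.1 tilt -1.0 F [-0.4  0.3  5.1] grip 0.367 60.5
shift cm [0.19 0.1  0.4 ] turn -0.002 q [ 0.02 -0.17  2.23 -0.    1.08 -1.57]
```

```bash
python3 -m crank '[{"x":0,"y":0,"z":-1.5,"turn":0},{"x":2,"y":0,"z":-1.5,"turn":0},{"x":1.5,"y":0,"z":-2,"turn":0},{"x":0,"y":0,"z":-1,"turn":0},{"x":0,"y":0,"z":0,"turn":0}]'
python3 - <<'E'
from meas import *
U,V,Z=[],[],[]
for f in('top0.npz','top.npz'):
    u,v,X=depthpts('top',np.load(f)['d']);X*=1000;U+=[u];V+=[v];Z+=[X]
X=np.concatenate(Z)
def line(m,i,j,n):
    q=X[m]
    for _ in range(4):
        k=np.polyfit(q[:,i],q[:,j],1);r=q[:,j]-np.polyval(k,q[:,i]);q=q[abs(r)<2.5*r.std()]
    print(n,len(q),'slope deg',np.degrees(k[0]).round(2),'mid',q[:,i].mean().round(1),q[:,j].mean().round(1))
x,y,z=X.T
line((abs(x-466)<9)&(y>-240)&(y<-65)&(z>10)&(z<22),1,0,'near lip')
line((abs(x-610)<9)&(y>-240)&(y<-65)&(z>10)&(z<22),1,0,'far lip')
line((x>466)&(x<612)&(y<-313)&(y>-342)&(z>36)&(z<52),0,1,'end wall')
line((x>505)&(x<565)&(abs(y+274)<25)&(z>72)&(z<90),0,1,'handle both')
q=X[(x>470)&(x<605)&(y<-305)&(y>-345)&(z>36)&(z<52)]
for lo in range(470,605,20):
    m=(q[:,0]>lo)&(q[:,0]<lo+20);print(lo+10,np.percentile(q[m,1],(5,50,95)).round(1))
E
```

```text
time: 18.95
tool_pos: [0.3854, 0.0828, 0.068]
tool_rot: [0.002, -0.01, 1.0, 0.0]
contact_force: [0.2, -0.2, -0.9]
gripper_width: 0.364
grasp_force: 59.6
near lip 131 slope deg -0.23 mid -168.1 462.6
far lip 127 slope deg -2.03 mid -174.7 604.9
end wall 426 slope deg 2.04 mid 542.2 -325.4
handle both 163 slope deg 2.91 mid 535.0 -273.8
480 [-333.7 -327.7 -322.4]
500 [-332.3 -325.4 -321.5]
520 [-332.9 -326.9 -320.5]
540 [-332.3 -324.8 -319.4]
560 [-333.2 -324.9 -317.5]
580 [-331.8 -323.1 -307.9]
600 [-328.9 -321.6 -307.7]
```

```bash
python3 -m crank '[{"x":0,"y":-3,"z":-0.5,"turn":0},{"x":0,"y":-4.4,"z":-0.5,"turn":0},{"x":0,"y":-4.4,"z":0,"turn":0},{"x":0,"y":-3.5,"z":0,"turn":0},{"x":1.2,"y":-3.5,"z":0,"turn":0}]' >/dev/null
python3 -m crank '[{"x":1.5,"y":-3.7,"z":0,"turn":-0.01},{"x":1.5,"y":-3.7,"z":0,"turn":0},{"x":1.3,"y":-3.7,"z":0,"turn":0},{"x":1.3,"y":-3.7,"z":0,"turn":0},{"x":1,"y":-3,"z":0,"turn":0}]' >/dev/null
python3 -m crank '[{"x":0,"y":0,"z":0,"turn":0},{"x":0,"y":0,"z":0,"turn":0},{"x":0,"y":0,"z":0,"turn":0}]'
python3 to.py 306 -298 18 91.7
```

```text
time: 20.25
tool_pos: [0.3143, -0.2842, 0.0754]
tool_rot: [-0.0, -0.015, 1.0, 0.001]
contact_force: [-0.0, -0.5, -2.3]
gripper_width: 0.365
grasp_force: 60.2
t 20.25 pos [ 314.3 -284.2   75.4] ang 91.71 tilt -1.0 F [-0.  -0.5 -2.3] grip 0.365 60.2
shift cm [ 0.87 -1.36  5.74] turn 0.0 q [-0.91 -0.3   2.21  0.    1.24 -2.51]
```

```bash
python3 -m crank '[{"x":0.9,"y":-1.4,"z":1,"turn":0},{"x":0,"y":0,"z":0.7,"turn":0},{"x":0,"y":0,"z":0,"turn":0},{"x":0,"y":0,"z":0,"turn":0},{"x":0,"y":0,"z":0,"turn":0}]'
python3 to.py 306 -298 18 91.7
python3 - <<'E'
from meas import *
a,d=grab('top')
H=hsv(a);o=blob((H[...,0]>4)&(H[...,0]<20)&(H[...,1]>60),(423,240))
R=[];L=[]
for r in range(0,420):
    c=np.nonzero(o[r])[0]
    if len(c)>6:R.append((c.max()+.5,r));L.append((c.min()-.5,r))
z=(manip.state()['tool_pos'][2]-.0065+.036)
for n,E in(('right',R),('left',L)):
    P=onz('top',np.array(E),z)[:,:2]*1000;k=np.polyfit(P[:,0],P[:,1],1);print(n,len(P),P[:,0].min().round(0),P[:,0].max().round(0),'deg',np.degrees(np.arctan(k[0])).round(2),'y@460',np.polyval(k,460).round(1))
cv2.imwrite('pics/c7.png',cv2.resize(a[170:270,375:455],(480,600),interpolation=cv2.INTER_CUBIC)[:,:,::-1])
E
```

```text
time: 20.75
tool_pos: [0.3062, -0.299, 0.0596]
tool_rot: [0.0, -0.015, 1.0, -0.0]
contact_force: [-0.6, -0.1, -0.7]
gripper_width: 0.362
grasp_force: 60.2
t 20.75 pos [ 306.2 -299.    59.6] ang 91.73 tilt -1.0 F [-0.6 -0.1 -0.7] grip 0.362 60.2
shift cm [0.01 0.1  4.16] turn 0.001 q [-0.95 -0.27  2.21  0.    1.2  -2.55]
right 53 318.0 475.0 deg 5.22 y@460 -312.3
left 53 319.0 476.0 deg -7.55 y@460 -271.5
```

View pics/c7.png

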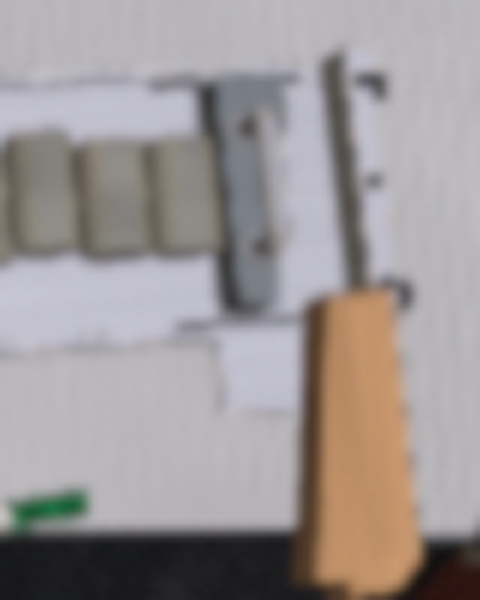

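Run:
```python
from meas import *
a=np.load('top.npz')['im'];d=np.load('top.npz')['d']
for p in((345,60),(355,170),(365,285)): print('wall inner top',(onz('top',[[375-.4+p[0]/6,170-.4+p[1]/6]],.044)*1000).round(1))
for p in((325,60),(337,170),(348,285)): print('wall inner bottom',(onz('top',[[375-.4+p[0]/6,170-.4+p[1]/6]],.006)*1000).round(1))
H=hsv(a);o=blob((H[...,0]>4)&(H[...,0]<20)&(H[...,1]>60),(423,240))
for z in (.089,):
  for r in range(220,256,4):
    c=np.nonzero(o[r])[0];print((onz('top',[[c.max()+.5,r]],z)*1000).round(1)[0,:2],(onz('top',[[c.min()-.5,r]],z-.036)*1000).round(1)[0,:2])
u,v,X=depthpts('top',d);X*=1000
t=o[v,u]>0;q=X[t&(X[:,2]>75)];print(np.median(q[:,2]))
for lo in range(340,476,20):
    m=(q[:,0]>lo)&(q[:,0]<lo+20);print(lo+10,np.percentile(q[m,1],(3,97)).round(1))
```

```text
wall inner top [[ 606.2 -316.6   44. ]]
wall inner top [[ 546.3 -317.4   44. ]]
wall inner top [[ 484.7 -318.1   44. ]]
wall inner bottom [[ 615.3 -320.4    6. ]]
wall inner bottom [[ 553.7 -322.4    6. ]]
wall inner bottom [[ 490.2 -323.8    6. ]]
[ 469.3 -312.3] [ 474.6 -291.5]
[ 457.  -314.5] [ 462.1 -284.2]
[ 444.8 -313.6] [ 449.7 -280.2]
[ 432.6 -315.8] [ 437.2 -279.3]
[ 420.4 -314.9] [ 424.7 -278.5]
[ 408.3 -317.1] [ 412.3 -277.6]
[ 396.2 -316.2] [ 399.9 -276.8]
[ 384.2 -315.4] [ 387.5 -276. ]
[ 372.1 -317.6] [ 375.2 -272. ]
86.58779329015354
350 [-317.8 -268.6]
370 [-316.2 -270.3]
390 [-315.4 -272.1]
410 [-314.5 -273. ]
430 [-315.8 -276. ]
450 [-313.2 -278. ]
470 [-313.2 -279.7]
```

The wedge tip is at x≈475, with its straight face about 6 mm clear of the wall and about 10 mm clear of the chock. Lowering into the lane.

```bash
python3 -m crank '[{"x":0,"y":-0.1,"z":1.5,"turn":0},{"x":0,"y":-0.1,"z":1.5,"turn":0},{"x":0,"y":0,"z":1,"turn":0},{"x":0,"y":0,"z":0.2,"turn":0},{"x":0,"y":0,"z":0,"turn":0}]'
python3 -m crank '[{"x":0,"y":0,"z":0.2,"turn":0},{"x":0,"y":0,"z":0,"turn":0},{"x":0,"y":0,"z":0,"turn":0}]' | grep -E "pos|contact"
```

```text
time: 21.3
tool_pos: [0.3057, -0.3012, 0.0172]
tool_rot: [-0.0, -0.015, 1.0, 0.0]
contact_force: [-0.3, 0.1, -1.7]
gripper_width: 0.364
grasp_force: 60.2
tool_pos: [0.306, -0.3017, 0.0158]
contact_force: [-0.9, 0.1, -2.9]
```

```bash
for i in 1 2 3; do python3 -m crank '[{"x":0,"y":0,"z":0.1,"turn":0},{"x":0,"y":0,"z":0,"turn":0}]' | grep -E "pos|contact"; done
```

```text
tool_pos: [0.3059, -0.3016, 0.0145]
contact_force: [0.4, -0.3, -1.2]
tool_pos: [0.3059, -0.3017, 0.0138]
contact_force: [-2.0, 0.7, 2.7]
tool_pos: [0.3059, -0.3019, 0.013]
contact_force: [-4.2, 1.2, 6.5]
```

```bash
python3 -m crank '[{"x":-0.5,"y":0,"z":-0.1,"turn":0},{"x":-1,"y":0,"z":0,"turn":0},{"x":-1,"y":0,"z":0,"turn":0},{"x":0,"y":0,"z":0,"turn":0}]' | grep -E "pos|contact"
python3 -m crank '[{"x":-1,"y":0,"z":0,"turn":0},{"x":-1,"y":0,"z":0,"turn":0},{"x":0,"y":0,"z":0,"turn":0}]' | grep -E "pos|contact"
python3 -m crank '[{"x":-1,"y":0,"z":0,"turn":0},{"x":-1,"y":0,"z":0,"turn":0},{"x":0,"y":0,"z":0,"turn":0}]' | grep -E "pos|contact"
```

```text
tool_pos: [0.3327, -0.3011, 0.0138]
contact_force: [1.4, -0.5, 1.4]
tool_pos: [0.3522, -0.3005, 0.0138]
contact_force: [0.9, -1.0, 3.0]
tool_pos: [0.3719, -0.3, 0.0139]
contact_force: [0.4, -0.6, 4.7]
```

```bash
for i in 1 2 3 4; do python3 -m crank '[{"x":-0.4,"y":0,"z":-0.02,"turn":0},{"x":-0.4,"y":0,"z":0,"turn":0},{"x":0,"y":0,"z":0,"turn":0}]' | grep -E "pos|contact"; done
```

```text
tool_pos: [0.3785, -0.2996, 0.0141]
contact_force: [-4.4, -0.5, 7.7]
tool_pos: [0.3865, -0.2993, 0.0141]
contact_force: [-3.0, -1.2, 8.3]
tool_pos: [0.3945, -0.2989, 0.0141]
contact_force: [-3.6, -0.4, 6.3]
tool_pos: [0.4023, -0.2994, 0.0141]
contact_force: [-4.8, -4.2, 4.1]
```

```bash
for i in 1 2 3 4 5; do python3 -m crank '[{"x":-0.2,"y":0,"z":0,"turn":0},{"x":-0.2,"y":0,"z":0,"turn":0},{"x":0,"y":0,"z":0,"turn":0}]' | grep -E "pos|contact"; done
```

```text
tool_pos: [0.4057, -0.2997, 0.0141]
contact_force: [-6.2, -5.6, 4.3]
tool_pos: [0.4096, -0.3001, 0.0142]
contact_force: [-7.1, -6.7, 3.3]
tool_pos: [0.413, -0.3004, 0.0142]
contact_force: [-8.7, -8.3, 5.5]
tool_pos: [0.4158, -0.3008, 0.0142]
contact_force: [-15.0, -10.6, 7.2]
tool_pos: [0.4185, -0.3011, 0.0142]
contact_force: [-19.8, -12.5, 9.8]
```

```bash
python3 -m crank '[{"x":0,"y":-0.2,"z":-0.05,"turn":0},{"x":0,"y":-0.1,"z":-0.05,"turn":0},{"x":0,"y":0,"z":0,"turn":0}]' | grep -E "pos|contact"
for i in 1 2; do python3 -m crank '[{"x":-0.1,"y":-0.02,"z":0,"turn":0},{"x":-0.1,"y":-0.02,"z":0,"turn":0},{"x":0,"y":0,"z":0,"turn":0}]' | grep -E "pos|contact"; done
```

```text
tool_pos: [0.4192, -0.3014, 0.0141]
contact_force: [-13.7, -4.0, 6.3]
tool_pos: [0.4205, -0.3016, 0.0141]
contact_force: [-17.3, -3.8, 9.2]
tool_pos: [0.4212, -0.3017, 0.014]
contact_force: [-22.4, -1.9, 13.2]
```

```bash
python3 -m crank '[{"x":0,"y":0,"z":-0.05,"turn":0},{"x":0,"y":0,"z":-0.05,"turn":0},{"x":0,"y":0,"z":0,"turn":0},{"x":0,"y":0,"z":0,"turn":0},{"x":0,"y":0,"z":0,"turn":0}]' | grep -E "pos|contact"
for i in 1 2; do python3 -m crank '[{"x":-0.1,"y":0,"z":0,"turn":0},{"x":0,"y":0,"z":0,"turn":0},{"x":0,"y":0,"z":0,"turn":0},{"x":0,"y":0,"z":0,"turn":0}]' | grep -E "pos|contact"; done
```

```text
tool_pos: [0.4213, -0.3017, 0.0141]
contact_force: [-18.1, -4.8, 6.5]
tool_pos: [0.4214, -0.3017, 0.0141]
contact_force: [-22.2, -5.4, 8.3]
tool_pos: [0.4216, -0.3017, 0.0141]
contact_force: [-26.2, -4.8, 11.3]
```

Jammed: the force climbs with no more advance. I'll hold, ease off, let go and back away.

```bash
python3 -m crank '[{"x":0,"y":0,"z":0,"turn":0},{"x":0,"y":0,"z":0,"turn":0},{"x":0,"y":0,"z":0,"turn":0},{"x":0.3,"y":-0.1,"z":-0.1,"turn":0},{"x":0.2,"y":0,"z":0,"turn":0}]' | grep -E "pos|contact"
python3 -m crank '[{"x":0,"y":0,"z":0,"turn":0},{"x":0,"y":0,"z":0,"turn":0},{"x":0,"y":0,"z":0,"turn":0}]' 60 | grep -E "pos|contact|width"
python3 -m crank '[{"x":0,"y":0,"z":-2,"turn":0},{"x":0,"y":0,"z":-4,"turn":0},{"x":0,"y":0,"z":-4,"turn":0},{"x":1,"y":0,"z":-3,"turn":0},{"x":0,"y":0,"z":0,"turn":0}]' >/dev/null
python3 -m crank '[{"x":2,"y":4,"z":0,"turn":0},{"x":0,"y":4,"z":0,"turn":0},{"x":0,"y":4.5,"z":0,"turn":0},{"x":0,"y":4.5,"z":0,"turn":0},{"x":0,"y":4.5,"z":0,"turn":0}]' >/dev/null
python3 -m crank '[{"x":0,"y":4.5,"z":0,"turn":0},{"x":0,"y":4.5,"z":0,"turn":0},{"x":0,"y":0,"z":0,"turn":0}]'
python3 - <<'E'
from meas import *
a,d=grab('top');b,_=grab('side')
u,v,X=depthpts('top',d);X*=1000
H=hsv(a);o=blob((H[...,0]>4)&(H[...,0]<20)&(H[...,1]>60),(425,225));q=X[o[v,u]>0]
for lo in range(400,600,30):
    m=(q[:,0]>lo)&(q[:,0]<lo+30)&(q[:,2]>30)
    if m.any():print(lo+15,np.median(q[m,2]).round(1),end=' | ')
c=np.zeros((560,800,3),np.uint8)
c[:,:400]=cv2.resize(a[170:268,380:450],(400,560),interpolation=cv2.INTER_CUBIC)
c[:,400:]=cv2.resize(b[270:396,250:340],(400,560),interpolation=cv2.INTER_CUBIC)
cv2.imwrite('pics/c8.png',c[:,:,::-1])
E
```

```text
tool_pos: [0.4217, -0.3018, 0.0147]
contact_force: [2.1, -0.8, -6.3]
tool_pos: [0.4245, -0.3028, 0.0175]
contact_force: [0.3, 0.5, -0.0]
gripper_width: 0.6
time: 30.2
tool_pos: [0.3842, 0.0058, 0.1464]
tool_rot: [-0.0, -0.019, 1.0, 0.001]
contact_force: [-0.6, -1.0, -0.1]
gripper_width: 0.599
grasp_force: 0.0
415 41.6 | 445 42.5 | 475 41.9 | 505 41.3 | 535 41.8 | 565 41.5 | 595 41.4 |
```

View pics/c8.png

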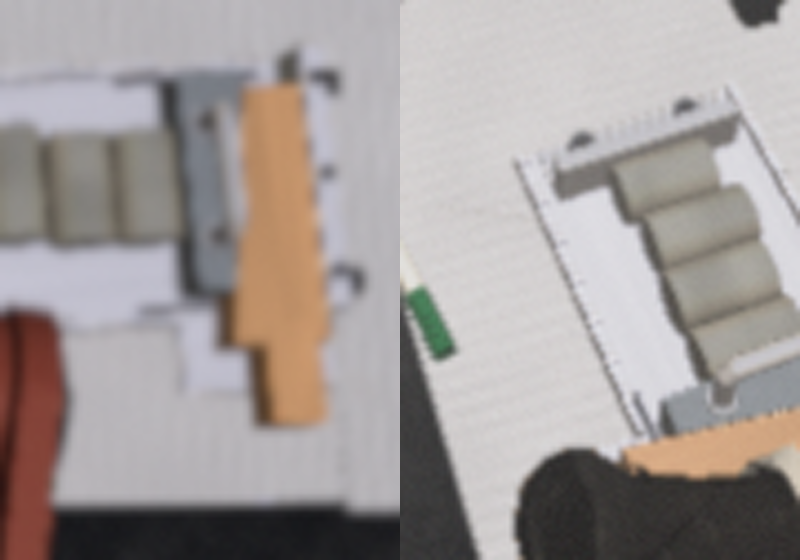

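The wedge lies flat in its lane (top level at 42 mm along its whole length). It is tight between chock and end wall, all four plugs are in contact up to the end stop, and the robot is clear.

```bash
python3 -c "
from plant import manip
print(manip.job_done())"
```

```text
the job is handed in; nothing more can be done
None
```

Plug d is in the tray, the row is closed against the end stop, and the wedge is jammed flat in its lane with about 26 N of push; everything is released and the job is handed in at about 30 s of the 72 s allowed (the hand-in gave no verdict).

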